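Lock a jar's lid and show its barcode to the price scanner

TASK

One of the four glass jars in the white carton has had its twist lid left undone: the bar grip on its lid stands askew instead of pointing at the mark on the jar's barcode side like the other three. Turn that lid clockwise until it is fully locked at its mark, then lift the jar out of the carton and hold it up in the air, upright, in front of the price scanner with its barcode facing the scanner's window squarely, level with the middle of the window and about 9 cm away from it. Do not bump the scanner, leave the other jars and the soap dispenser where they stand, and finish while still holding the jar there, steady.

Things in the scene. Friction and masses are not known exactly. Their poses are not given: they have to be found in the camera images.
- jar: The jar to handle: square clear glass, 80 x 80 mm, 88 mm high, 137 mm with its round bamboo lid, 0.27 to 0.5 kg in all. Loose in one of the carton's four cells, 5 mm play each side, underside 6 mm above the table. Origin: centre of its underside; z up; +x out of the face with the paper barcode. A small dark mark on the shoulder above that face shows where the lid locks.
- jar_lid (a joint): Turn of its lid about the jar's centre line, rad: 0 = locked (hard stop, bar along the jar's x, pointer at the mark); grows anticlockwise from above; starts at 0.7 to 1.4. Stiff (0.12 N m), stays where left, cannot come off. While turned, the jar may itself turn 0.15 rad before its cell holds it; at the stop it turns with the lid.
- lid_bar (a point): Middle of the upright bar grip on this lid, on the jar's centre line, 123.5 mm above its underside. Bar: 60 mm long (this frame's x, +x to the lid's small dark pointer), 16 mm wide (y), 27 mm high (z), its top 13.5 mm above this point. The lid disc (68 mm diameter, 16 mm thick) has its flat top 13.5 mm below this point. The frame turns with the lid.
- jar_barcode (a point): Centre of the barcode label (46 mm wide, 30 mm high) on the jar's face: 41 mm from the jar's centre line along the jar's +x, 60 mm above its underside, so 63.5 mm below the middle of the bar grip. Axes as the jar's.
- scan_window (a point): Centre of the flat window (70 mm wide, 84 mm high, upright) of the price scanner, 170 mm above the table. The window looks out along this frame's -x; y is level across the window and z is up.
- scanner: Price scanner, fixed: black foot plate 130 x 110 mm, 14 mm high, thin post, grey head 70 mm deep, 90 mm wide, 112 mm high (114 to 226 mm above the table). Origin on the table under the window face; the window looks along -x, the head lies behind it (+x); the foot plate reaches 20 mm out in front of the window.
- carton: White card tray, fixed, 198 x 198 mm outside and 50 mm high, with 6 mm floor, outer walls and dividers (all 50 mm high): 2 x 2 cells of 90 mm, centres at +-48 mm in its x and y. Origin: centre of its underside. All barcodes face its +x, give or take a few degrees.
- jar_b: One of three other jars, the same size and look, lid locked; origin and axes as for jar. Leave it in its cell.
- jar_c: Another such jar, lid locked. Leave it in its cell.
- jar_d: Another such jar, lid locked. Leave it in its cell.
- dispenser: White soap dispenser with steel pump, 68 mm diameter, 177 mm high, standing loose on the robot's side of the scanner. Origin: centre of its underside. Leave it alone.

How it is judged:
On the way, in this order (a step that is already met when the one before it is completed fails the run):
1. the lid is turned to its locked mark while the jar still stands in its cell (value of joint jar_lid below 0.1 rad and z of jar in the frame of carton below 0.02 m), for 0.2 s.
2. the jar is lifted clear of the carton's walls (z of jar in the frame of carton above 0.06 m and contact force between jar and the fingers above 1 N), for 0.1 s.
At the end, for the whole second after the job is handed in: The gripper holds the jar in the air, clear of carton and scanner, at rest, upright within 7 degrees, lid locked within 0.12 rad; the barcode faces the window, square within 0.2 rad, 50 to 130 mm from it and within 25 mm of its middle sideways and in height (value of joint jar_lid below 0.12 rad and x of jar_barcode in the frame of scan_window between -0.13 and -0.05 m and y of jar_barcode in the frame of scan_window between -0.025 and 0.025 m and z of jar_barcode in the frame of scan_window between -0.025 and 0.025 m and x of scan_window in the frame of jar above 0.06 m and angle between the x axis of jar and the x axis of scan_window, either way round below 0.2 rad and angle between jar's own z axis and vertical below 0.12 rad and contact force between jar and the fingers above 1 N and contact force between jar and carton below 0.3 N and contact force between jar and scanner below 0.3 N and linear speed of jar below 0.03 m/s and angular speed of jar below 0.2 rad/s); the arm keeps its last pose, push and grip.
It fails at once if the jar was lifted by a lid that was not locked (z of jar in the frame of carton above 0.03 m and value of joint jar_lid above 0.2 rad).
It fails at once if the scanner was bumped (contact force between scanner and anything else above 4 N).
It fails at once if another jar was lifted, tipped or shifted out of its place, or the soap dispenser was (distance of any of jar_b, jar_c, jar_d, dispenser from where it was at the start of the episode above 0.025 m or angle between any of jar_b, jar_c, jar_d, dispenser's own z axis and vertical above 0.3 rad).
It also fails if it takes over 51 s, if anything falls off the work surface, if the arm or the gripper's body presses on something with over 40 N, if the wrist force passes 120 N, or if a joint passes its speed limit or range.

ROBOT

A 6-joint arm with a two-finger parallel gripper is mounted at the origin on the work surface. World frame = base frame: x ahead of the robot, y to its left, z up, the work surface at z = 0. Lengths are in m, angles in rad, forces in N, time in s.
With the tool pointing down it reaches from about 0.35 to 0.775 m from the base axis. Payload 5.5 kg.
Tool frame: the origin (TCP) lies at the very end of the fingers, on their centre line; the grasp point (between the pads) lies 19 mm behind it; z points along the fingers, y is the line along which they close (so a half turn about z gives the same grasp; the last joint's range is limited). The gripper opens to 85 mm and grips with 20 to 120 N. Pads are 22 mm wide; open, the fingers measure 114 mm over their backs; the gripper's body (76 mm by 85 mm) begins 54 mm behind the grasp point. The pads swing forward as they close: fully open they stand 13 mm farther back than shut.
Start: joints at [1.071, 0.313, 0.046, 1.304, 0, 1.431], TCP at [0.202, 0.538, 0.231] pointing down, gripper open.
Joint ranges: [-2.76, 2.76], [-0.86, 1.69], [-1.03, 1.26], [-2.2, 2.34], [-1.47, 1.5], [-3.14, 3.14]. Speed limits (rad/s): [2.57, 2.57, 3.14, 3.14, 3.14, 3.14].

INTERFACE

Orientations are given as a unit quaternion [w, x, y, z].
In Python, from workcell import env, cams, ticket, spotter gives the robot as it stands.
- The arm moves only by the tool jog_arm, never from a script. Its argument "increments" is a list that holds one entry, the list of rows, each a list of 7 numbers: the shift along the tool's x, y, z in units of 0.25 m (1.0 is 0.25 m), then the turn, a rotation vector about the tool's x, y, z in units of 180 degrees (1.0 is 180 degrees), then the closure in counts, from 0 (fully open) to 255 (shut). A call has 1 to 20 rows; each row shifts and turns the commanded pose from where the row before left it, along the tool's axes as they then stand; what a row does not reach is not made up. A row lasts 1/10 s, in which the tool goes at most 50 mm and 8.59 degrees, less where a joint would pass 70% of its speed; a pose out of reach is approached as far as the arm can. A call with a number of a shift or a turn outside -1 to 1 is refused whole. A call with a gripper value outside its range is refused whole. The fingers move at their own pace and stop on an object; "force" is the grip in N (left out, the last holds). Time passes only in rows, so rows that do not move let the fingers close. It gives the time, the measured TCP pose, the force, the opening and the grip force at its end, in the units of the state.
- env.get_state(): the state, without advancing time (a new reading comes with each control period).
- cams.read_camera(name): name is "scene" or "top" or "wrist"; returns a dict with "pixels" (400x640x3 uint8, red, green, blue), "fx", "fy", "cx", "cy" (pixels), "k1" (the pictures are not rectified: a ray, as slopes to the right and down, at radius r is drawn at 1 + k1 r^2 times it, then the intrinsics apply), "xyz" and "attitude" of the camera in the world; the wrist camera has in their place "mount" (4x4, takes a point from camera to tool coordinates, whose origin is the TCP and whose axes are the flange's). Camera axes: x right, y down, z forward; pixel columns grow to the right and rows downward; lengths in m; the calibration is good to about 2 mm. A picture is of the moment at which its call begins: read the wrist's pose just before it. There is no depth.
- ticket.hand_in(): hands the job in; it is judged then, once.
Trained networks look in the newest picture that a camera, given by its name, has taken for a name from the list of things; names that differ only in an ending like _2 or _b are one class to them, and where a whole thing is asked for, a point or a joint stands for the part that bears it (a point fixed in the world has none). Each returns a list of dicts, best first, with "conf" (0 to 1); they miss things now and then, are a little off and sometimes report something else, mostly with a low value. They report only what shows in the picture. A call takes as long as a camera call.
- spotter.find_in(target, camera): "uv" ([column, row] in pixels, amid what is visible of it).
- spotter.cut_out(target, camera): "region" (400x640 bool, what is visible of it) and "uv" ([column, row] in pixels, amid what is visible of it).
- spotter.landmark_of(target, camera): "uv" ([column, row] in pixels: a listed point, or the origin of a listed thing).
The state is a dict: "clock": time; "joint_pos": joint angles; "qvel": joint speeds; "tau": joint torques, N m; "tcp_pos": TCP position; "orientation": TCP orientation; "wrist_force": force on the tool from outside, world axes, zero at the start; "ft_torque": the same for the moment, N m; "finger_gap": finger opening in m; "grip_force": force on a finger pad.
Only numpy, scipy, OpenCV 4.12 (cv2) and the standard library are available. Lean on these libraries where they do the work, as an engineer would, in place of code of your own. Each camera call takes 0.05 s, during which the arm holds its last target. There are 200 camera calls.

## Working session

There is one attempt and no reset: what is moved stays moved. The work goes in short steps, Python scripts to look and compute and a tool call to move; the robot and the scene stay as the last step left them, time stands still between calls to the robot, and variables do not carry over. Pictures are saved under pics/ and viewed, at most 10 in all, crops included, and the job is handed in when it is done.

Besides the shell and the picture viewer there is one more tool, called after "Request:" as name([rows], argument=value, ...), one row to a line, values as JSON. jog_arm: Moves the arm, as the interface text tells. Shifts and turns lie within -1 to 1; 1 stands for 0.25 m of shift or 180 degrees of turn. Its arguments: {"type":"object","properties":{"increments":{"type":"array"},"force":{"type":"number"}},"required":["increments"]}

```bash
mkdir -p pics
cat > h.py <<'E'
import numpy as np, cv2
from scipy.spatial.transform import Rotation as R
from workcell import env, cams, ticket, spotter
def q2R(q): return R.from_quat([q[1],q[2],q[3],q[0]]).as_matrix()
def cam(name):
    s=env.get_state(); c=cams.read_camera(name)
    if 'mount' in c:
        M=np.array(c['mount']); T=np.eye(4); T[:3,:3]=q2R(s['orientation']); T[:3,3]=s['tcp_pos']; W=T@M
        c['o']=W[:3,3]; c['R']=W[:3,:3]
    else:
        c['o']=np.array(c['xyz']); a=np.array(c['attitude']); c['R']=q2R(a) if a.size==4 else a
    return c
def ray(c,uv):
    d=np.array([(uv[0]-c['cx'])/c['fx'],(uv[1]-c['cy'])/c['fy']]); u=d.copy()
    for _ in range(20): u=d/(1+c['k1']*(u@u))
    v=c['R']@np.array([u[0],u[1],1]); return v
def atz(c,uv,z):
    v=ray(c,uv); return c['o']+v*(z-c['o'][2])/v[2]
def proj(c,P):
    p=c['R'].T@(np.array(P)-c['o']); u=p[:2]/p[2]; u=u*(1+c['k1']*(u@u)); return np.array([u[0]*c['fx']+c['cx'],u[1]*c['fy']+c['cy']])
def save(c,n,crop=None,s=1):
    im=c['pixels'][:,:,::-1]
    if crop: im=im[crop[1]:crop[3],crop[0]:crop[2]]
    cv2.imwrite('pics/'+n+'.png',cv2.resize(im,None,fx=s,fy=s,interpolation=cv2.INTER_CUBIC))
E
python3 - <<'E'
from h import *
print({k:np.round(v,3).tolist() if not np.isscalar(v) else v for k,v in env.get_state().items()})
ims=[]
for n in ['scene','top','wrist']:
    c=cam(n); save(c,n+'0'); print(n,c['o'].round(3),c['R'].round(2).tolist(),c['fx'],c['k1'])
    for t,z in [('lid_bar',.1295),('jar',.006),('jar_barcode',.066),('scan_window',.17),('scanner',0),('carton',0),('dispenser',0)]:
        for r in spotter.landmark_of(t,n)[:5]: print(t,np.round(r['uv'],1),round(r['conf'],2),atz(c,r['uv'],z).round(3))
E
```

```text
{'clock': 0.0, 'joint_pos': [1.071, 0.314, 0.045, 1.304, 0.0, 1.431], 'qvel': [-0.001, -0.001, -0.0, 0.0, -0.0, -0.001], 'tau': [-0.0, -48.063, 29.854, 0.019, -0.0, 0.0], 'tcp_pos': [0.202, 0.538, 0.23], 'orientation': [-0.0, 0.179, 0.984, -0.001], 'wrist_force': [-0.237, 0.065, 0.807], 'ft_torque': [-0.053, -0.009, 0.033], 'grip_force': 0.0, 'finger_gap': 0.08552884372249803}
scene [1.298 0.148 0.729] [[-0.16, 0.59, -0.79], [0.99, 0.11, -0.12], [0.02, -0.8, -0.6]] 500.56911590027636 -0.1447834543742191
lid_bar [192.6 236.4] 0.59 [ 0.622 -0.193  0.129]
jar [200.7 277.5] 0.93 [ 0.606 -0.199  0.006]
jar [186.  242.4] 0.9 [ 0.506 -0.271  0.006]
jar [222.1 253.9] 0.75 [ 0.527 -0.178  0.006]
jar [164.5 268.9] 0.66 [ 0.597 -0.284  0.006]
jar [189.2 271.1] 0.19 [ 0.593 -0.23   0.006]
jar_barcode [188.6 272.3] 0.82 [ 0.655 -0.198  0.066]
jar_barcode [185.9 243. ] 0.5 [ 0.573 -0.235  0.066]
scan_window [442.9 219.5] 0.9 [0.535 0.267 0.17 ]
scanner [431.5 283.7] 0.82 [0.532 0.273 0.   ]
dispenser [448.4 238. ] 0.65 [0.373 0.314 0.   ]
top [0.356 0.04  1.209] [[0.0, -0.99, 0.15], [-1.0, -0.01, -0.02], [0.02, -0.15, -0.99]] 439.6709136627788 -0.011223807826741162
lid_bar [406.9 164.4] 0.88 [ 0.61  -0.193  0.129]
jar [395.2 204. ] 0.97 [ 0.526 -0.184  0.006]
jar [424.6 214.1] 0.74 [ 0.499 -0.265  0.006]
jar [433.5 177.9] 0.71 [ 0.601 -0.294  0.006]
jar [401.1 173.2] 0.7 [ 0.614 -0.203  0.006]
jar_barcode [433.  180.4] 0.61 [ 0.582 -0.275  0.066]
jar_barcode [406.  154.1] 0.6 [ 0.653 -0.205  0.066]
scan_window [214.3 188.9] 0.57 [0.537 0.279 0.17 ]
scanner [231.3 198.6] 0.55 [0.539 0.27  0.   ]
carton [416.5 193.7] 0.72 [ 0.557 -0.246  0.   ]
dispenser [208.4 258.7] 0.68 [0.374 0.327 0.   ]
wrist [0.139 0.563 0.374] [[0.35, 0.9, 0.25], [0.94, -0.34, -0.09], [0.0, 0.26, -0.96]] 301.8400634872201 -0.04520235771324385
dispenser [222.5 334.9] 0.85 [0.383 0.319 0.   ]
```

Run:
```python
import cv2,numpy as np
a=cv2.imread('pics/top0.png')[110:270,180:470]; b=cv2.imread('pics/scene0.png')[130:310,130:520]
a=cv2.resize(a,None,fx=2,fy=2,interpolation=2); b=cv2.resize(b,None,fx=2,fy=2,interpolation=2)
a=cv2.resize(a[:, :],(480,264)); b=cv2.resize(b,(720,332))
cv2.imwrite('pics/t1.png',cv2.resize(cv2.imread('pics/top0.png')[110:270,360:470],None,fx=3.7,fy=3.7,interpolation=2)); cv2.imwrite('pics/s1.png',b)
```

```text
(no output)
```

View pics/top0.png

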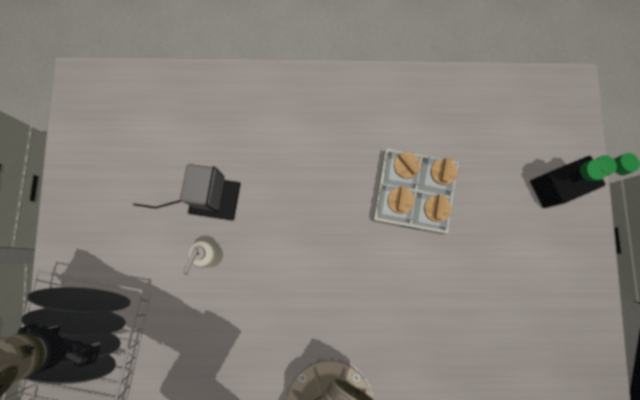

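View pics/t1.png

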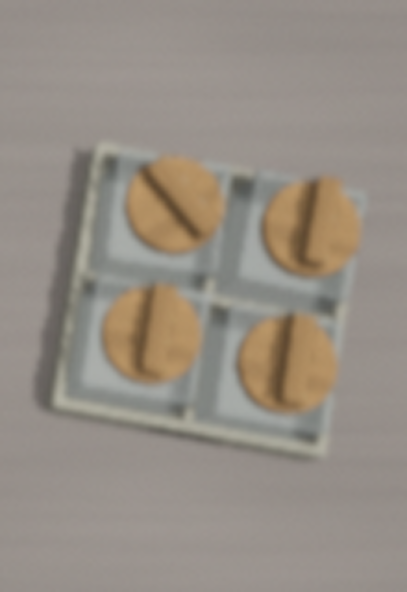

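View pics/s1.png

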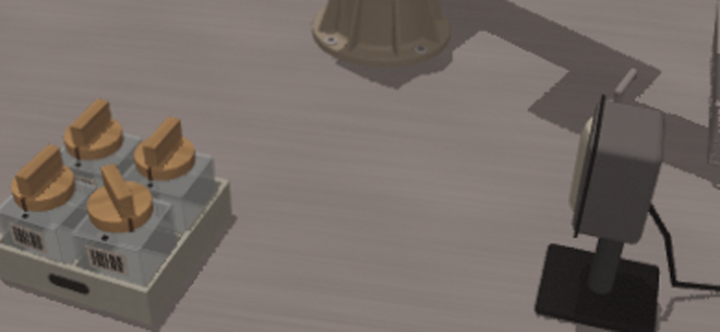

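The askew lid belongs to the upper-left jar in the top view, at pixel (407,164), which puts it near (0.61, -0.19) in the world. The scanner head is at (202,186), and its window faces the carton. I'll raise the arm and move it to look at the scanner from the wrist on the way.

Request:
jog_arm([
  [[0,0,-0.04,0,0,-0.0475,0],[0,0,-0.04,0,0,-0.0475,0],[0,0,-0.04,0,0,-0.0475,0],[0,0,-0.04,0,0,-0.0475,0],[0,0,-0.04,0,0,-0.0475,0],[0,0,-0.04,0,0,-0.0475,0],[0,0,-0.04,0,0,-0.0475,0],[0,0,-0.04,0,0,-0.0475,0],[0,0,-0.04,0,0,-0.0475,0],[0,0,-0.04,0,0,-0.0475,0],[0,0,-0.04,0,0,-0.0475,0],[0,0,-0.04,0,0,-0.0475,0]],
])

```text
clock: 2.4
tcp_pos: [0.2025, 0.5382, 0.3517]
orientation: [0.0, -0.658, 0.753, 0.0]
wrist_force: [-0.3, -0.3, -0.5]
finger_gap: 0.0858
grip_force: 0.0
```

Request:
jog_arm([
  [[0.129,-0.129,0,0,0,0,0],[0.129,-0.129,0,0,0,0,0],[0.129,-0.129,0,0,0,0,0],[0.129,-0.129,0,0,0,0,0],[0.129,-0.129,0,0,0,0,0],[0.129,-0.129,0,0,0,0,0],[0.129,-0.129,0,0,0,0,0],[0.129,-0.129,0,0,0,0,0],[0.129,-0.129,0,0,0,0,0],[0.129,-0.129,0,0,0,0,0],[0.129,-0.129,0,0,0,0,0],[0.129,-0.129,0,0,0,0,0],[0,0,0,0,0,0,0],[0,0,0,0,0,0,0]],
])

```text
clock: 3.8
tcp_pos: [0.532, 0.1001, 0.3508]
orientation: [-0.0, -0.655, 0.756, 0.001]
wrist_force: [-0.8, -0.3, 0.3]
finger_gap: 0.0854
grip_force: 0.0
```

Run:
```python
from h import *
s=env.get_state(); print(s['tcp_pos'],s['orientation'],s['joint_pos'])
c=cam('wrist'); save(c,'w1'); print(c['o'].round(3))
for t,z in [('scan_window',.17),('scanner',0),('dispenser',0)]:
  for r in spotter.landmark_of(t,'wrist')[:2]: print(t,np.round(r['uv'],1),round(r['conf'],2),atz(c,r['uv'],z).round(3))
```

```text
[0.53201617 0.10008248 0.35079103] [-2.94640838e-04 -6.55015366e-01  7.55615329e-01  5.08276292e-04] [ 3.73862217e-02  2.46149721e-01  2.45708852e-01  1.57145153e+00
  4.23398341e-04 -1.39102022e+00]
[0.522 0.034 0.494]
scan_window [335.4 317.6] 0.81 [0.535 0.28  0.17 ]
scanner [330.8 253.7] 0.77 [0.533 0.275 0.   ]
dispenser [414.6 266.1] 0.74 [0.385 0.322 0.   ]
```

View pics/w1.png

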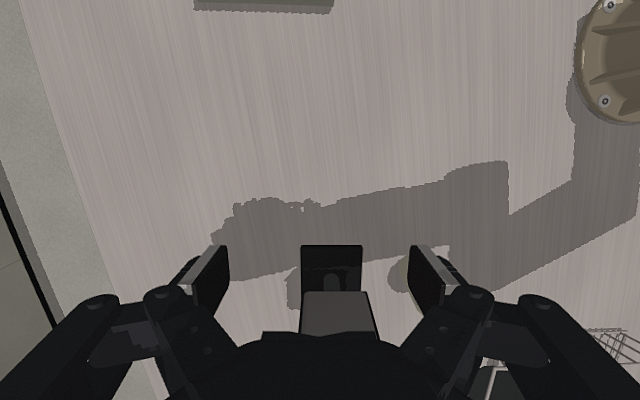

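The wrist picture shows the scanner between the fingers. The foot plate's front edge runs (302,246) to (361,246), and the head's top front edge runs about (304,291) to (371,293). I'll refine these edges.

Run:
```python
from h import *
c=cam('wrist'); print(env.get_state()['orientation'])
g=cv2.cvtColor(c['pixels'],cv2.COLOR_RGB2GRAY).astype(float)
def edge(cols,r0,r1,sgn,z):
    P=[]
    for u in cols:
        d=np.diff(cv2.GaussianBlur(g,(3,3),0)[r0:r1,u])*sgn; k=int(d.argmax())
        k2=k+ (0 if k in(0,len(d)-1) else .5*(d[k-1]-d[k+1])/(d[k-1]-2*d[k]+d[k+1])); P.append((u,r0+k2+.5))
    W=np.array([atz(c,p,z)[:2] for p in P]); f=np.polyfit(W[:,0],W[:,1],1); 
    print(np.round(P[::8],1).tolist(),'yaw',np.degrees(np.arctan(f[0])), 'y at .535',np.polyval(f,.535),'resid',np.std(W[:,1]-np.polyval(f,W[:,0])))
edge(range(306,358),238,255,-1,.014)
edge(range(308,366),284,299,1,.226)
for uv,z in [((301.5,246),.014),((362,246),.014),((303.5,291),.226),((370,292),.226)]: print(atz(c,uv,z).round(4))
save(c,'w2',(280,230,400,350),5)
```

```text
[ 2.51597769e-04 -6.56734818e-01  7.54121547e-01 -8.89567296e-05]
[[306.0, 242.9], [314.0, 242.9], [322.0, 242.9], [330.0, 243.3], [338.0, 243.3], [346.0, 243.3], [354.0, 243.3]] yaw -8.57299803631938 y at .535 0.24964859860254257 resid 0.00018007963760819032
[[308.0, 289.2], [316.0, 289.3], [324.0, 289.9], [332.0, 289.6], [340.0, 289.4], [348.0, 289.6], [356.0, 289.6], [364.0, 293.0]] yaw -10.324457328716994 y at .535 0.20621531153790168 resid 0.0012852008929164947
[0.5796 0.2489 0.014 ]
[0.4759 0.2634 0.014 ]
[0.5595 0.2045 0.226 ]
[0.4928 0.2152 0.226 ]
```

View pics/w2.png

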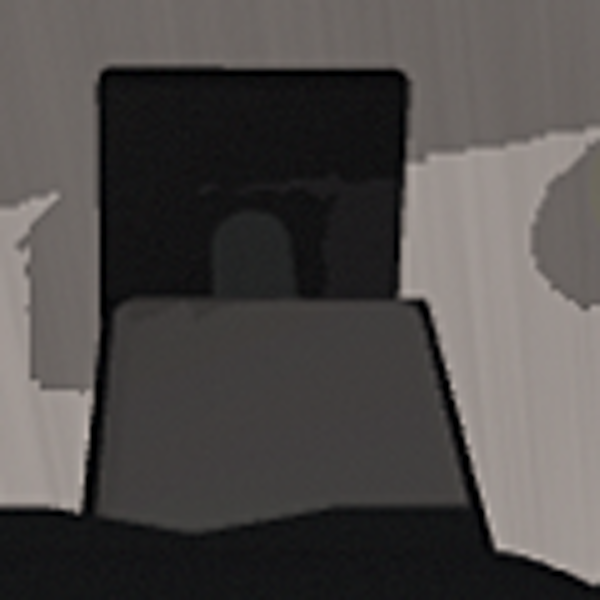

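The grey face seen is the window side: foot edge yaw is -8.6°, and the window centre is about (0.533, 0.272, 0.17), looking toward -y. Next I'll go above the jar.

Request:
jog_arm([
  [[0.16,-0.067,0,0,0,0,0],[0.16,-0.067,0,0,0,0,0],[0.16,-0.067,0,0,0,0,0],[0.16,-0.067,0,0,0,0,0],[0.16,-0.067,0,0,0,0,0],[0.16,-0.067,0,0,0,0,0],[0.16,-0.067,0,0,0,0,0],[0,0,0.033,0,0,0.0417,0],[0,0,0.033,0,0,0.0417,0],[0,0,0.033,0,0,0.0417,0],[0,0,0.033,0,0,0.0417,0],[0,0,0.033,0,0,0.0417,0],[0,0,0.033,0,0,0.0417,0],[0,0,0,0,0,0,0],[0,0,0,0,0,0,0]],
])

```text
clock: 5.55
tcp_pos: [0.6088, -0.1916, 0.3021]
orientation: [0.0, -0.319, 0.948, 0.0]
wrist_force: [-0.4, -0.4, 0.5]
finger_gap: 0.0854
grip_force: 0.0
```

Run:
```python
from h import *
s=env.get_state(); print(s['tcp_pos'],s['orientation'],s['joint_pos'])
c=cam('wrist'); save(c,'w3')
for t,z in [('lid_bar',.1295),('jar',.006),('jar_barcode',.066),('carton',0)]:
  for r in spotter.landmark_of(t,'wrist')[:4]: print(t,np.round(r['uv'],1),round(r['conf'],2),atz(c,r['uv'],z).round(4))
```

```text
[ 0.60882891 -0.19160825  0.30214507] [ 4.72409836e-05 -3.18980490e-01  9.47761280e-01  1.81484328e-05] [-4.30615417e-01  4.42455993e-01  4.07063923e-01  1.53536035e+00
  9.11932112e-05 -1.07992259e+00]
lid_bar [307.4 179. ] 0.65 [ 0.6138 -0.2006  0.1295]
jar [312.2 165.3] 0.96 [ 0.6162 -0.1952  0.006 ]
jar [368.9 121.6] 0.92 [ 0.5177 -0.1688  0.006 ]
jar [320.   65.2] 0.9 [ 0.5002 -0.2691  0.006 ]
jar [267.8 112. ] 0.58 [ 0.5934 -0.2903  0.006 ]
jar_barcode [291.6 191.3] 0.72 [ 0.651 -0.201  0.066]
carton [317.3 112.9] 0.66 [ 0.5525 -0.2341  0.    ]
carton [310.9 163.5] 0.43 [ 0.616  -0.1978  0.    ]
```

View pics/w3.png

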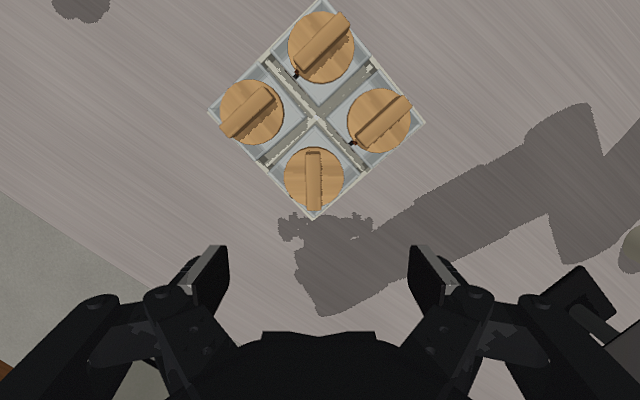

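Bar stands near vertical in the image, from (313,150) to (313,208), disc centred near (314,178). I'll measure it from a zoom.

Run:
```python
from h import *
c=cam('wrist')
hsv=cv2.cvtColor(c['pixels'],cv2.COLOR_RGB2HSV)
m=((hsv[...,1]>80)&(hsv[...,2]>60)).astype(np.uint8); m[230:]=0
n,l,st,ce=cv2.connectedComponentsWithStats(m)
for i in range(1,n):
    if st[i,4]>800:
        k=cv2.findContours((l==i).astype(np.uint8),0,1)[0][0]; (a,b),r=cv2.minEnclosingCircle(k); e=cv2.fitEllipse(cv2.convexHull(k))
        print(st[i],np.round([a,b,r],1),np.round(e[0],1),np.round(e[1],1),atz(c,e[0],.116).round(4))
save(c,'w4',(265,135,365,225),6)
```

```text
[ 288   12   67   72 3813] [323.5  46.1  37.9] [321.7  46.3] [66.2 74.9] [ 0.4988 -0.2697  0.116 ]
[ 220   80   65   66 3311] [250.4 113.3  33.7] [251.1 112.9] [65.1 66.2] [ 0.5952 -0.2901  0.116 ]
[ 348   88   65   65 3245] [381.8 122.2  34.7] [379.8 119.9] [61.8 68.1] [ 0.519 -0.177  0.116]
[ 285  147   60   64 2869] [314.5 178.5  32. ] [314.2 177.7] [58.8 63.1] [ 0.611  -0.1951  0.116 ]
```

View pics/w4.png

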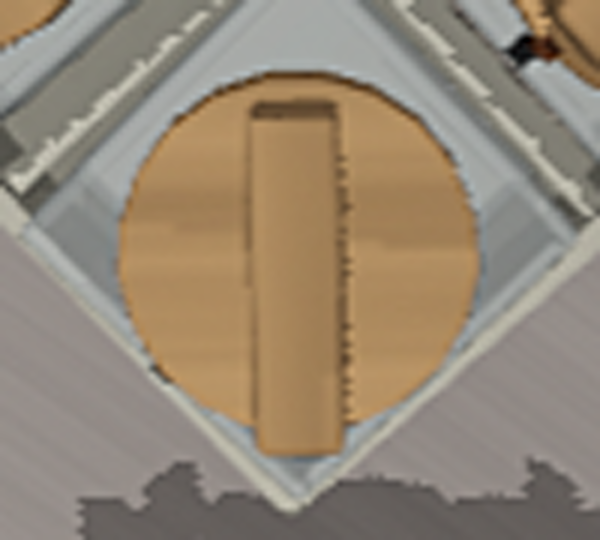

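Run:
```python
from h import *
s=env.get_state();c=cam('wrist'); t=np.array(s['tcp_pos']); T=q2R(s['orientation'])
f=lambda u,v,z: atz(c,(265+u/6-.5+.08,135+v/6-.5+.08),z)
A=f(292.5,117,.143);B=f(300.5,456,.143);D=f(299.5,253.5,.116);M=f(160,373,.094)
print('bar',A,B,(A+B)/2,np.linalg.norm(A-B),'yaw',np.degrees(np.arctan2(*(B-A)[1::-1])))
print('disc',D); m=M-D; print('mark yaw',np.degrees(np.arctan2(m[1],m[0])),np.linalg.norm(m[:2]))
print('bar widths',np.linalg.norm(f(251,117,.143)-f(338,117,.143)))
print('tool x yaw',np.degrees(np.arctan2(T[1,0],T[0,0])))
P=(A+B)/2; print('to go tool (units)',T.T@(np.array([P[0],P[1],.25])-t)/.25,  T.T@(np.array([D[0],D[1],.25])-t)/.25)
```

```text
bar [ 0.58747788 -0.21330782  0.143     ] [ 0.63405416 -0.17678755  0.143     ] [ 0.61076602 -0.19504769  0.143     ] 0.059186821437464864 yaw 38.099846193954626
disc [ 0.60981204 -0.19551793  0.116     ]
mark yaw -7.548000014158767 0.04043140303199374
bar widths 0.014479545034390376
tool x yaw -143.00380329743408
to go tool (units) [ 1.72784521e-04 -1.21191748e-02  2.08815602e-01] [ 0.00435238 -0.01132519  0.20881342]
```

Bar centre is at (0.6105, -0.195) with yaw 38.1°, the mark is at yaw -7.5°, so the lid angle is about 0.80 rad. I'll align, descend and grip.

Request:
jog_arm([
  [[0,-0.012,0.05,0,0,-0.006,100],[0,0,0.06,0,0,0,100],[0,0,0.06,0,0,0,100],[0,0,0.06,0,0,0,100],[0,0,0.06,0,0,0,100],[0,0,0.06,0,0,0,100],[0,0,0.06,0,0,0,100],[0,0,0.06,0,0,0,100],[0,0,0.06,0,0,0,100],[0,0,0.05,0,0,0,100],[0,0,0.05,0,0,0,100],[0,0,0.04,0,0,0,100],[0,0,0.03,0,0,0,100],[0,0,0.015,0,0,0,100],[0,0,0,0,0,0,100],[0,0,0,0,0,0,100]],
])

```text
clock: 7.5
tcp_pos: [0.6109, -0.1951, 0.1235]
orientation: [0.0, -0.326, 0.945, -0.0]
wrist_force: [-0.7, -0.3, 0.4]
finger_gap: 0.0521
grip_force: 0.0
```

Request:
jog_arm([
  [[0,0,0.014,0,0,0,100],[0,0,0,0,0,0,255],[0,0,0,0,0,0,255],[0,0,0,0,0,0,255],[0,0,0,0,0,0,255],[0,0,0,0,0,0,255],[0,0,0,0,0,0,255],[0,0,0,0,0,0,255]],
], force=80)

```text
clock: 8.3
tcp_pos: [0.6109, -0.1952, 0.1197]
orientation: [0.0, -0.326, 0.945, -0.0]
wrist_force: [0.7, -0.7, -0.1]
finger_gap: 0.0145
grip_force: 79.7
```

Request:
jog_arm([
  [[0,0,0,0,0,0.0167,255],[0,0,0,0,0,0.0167,255],[0,0,0,0,0,0.0167,255],[0,0,0,0,0,0.0167,255],[0,0,0,0,0,0.0167,255],[0,0,0,0,0,0.0167,255],[0,0,0,0,0,0.0167,255],[0,0,0,0,0,0.0167,255],[0,0,0,0,0,0.0167,255],[0,0,0,0,0,0.0167,255],[0,0,0,0,0,0.0167,255],[0,0,0,0,0,0.0167,255],[0,0,0,0,0,0.0167,255],[0,0,0,0,0,0.0167,255],[0,0,0,0,0,0.0167,255],[0,0,0,0,0,0,255]],
])

```text
clock: 9.9
tcp_pos: [0.6102, -0.1947, 0.1195]
orientation: [-0.0, 0.062, 0.998, 0.0]
wrist_force: [-1.6, -0.5, 1.1]
finger_gap: 0.0144
grip_force: 79.8
```

Run:
```python
from h import *
s=env.get_state(); print(s['ft_torque'],s['tau'][5],s['wrist_force']);T=q2R(s['orientation']);print(np.degrees(np.arctan2(T[1,0],T[0,0])))
```

```text
[ 0.06093762  0.12303686 -0.03769334] 0.3051532991230488 [-1.59065167 -0.51836243  1.11376014]
172.93305788234562
```

Request:
jog_arm([
  [[0,0,0,0,0,0.01,255],[0,0,0,0,0,0.01,255],[0,0,0,0,0,0.01,255],[0,0,0,0,0,0.01,255],[0,0,0,0,0,0.01,255],[0,0,0,0,0,0,255],[0,0,0,0,0,0,255]],
])

```text
clock: 10.6
tcp_pos: [0.6113, -0.1954, 0.1198]
orientation: [0.001, 0.139, 0.99, -0.0]
wrist_force: [3.6, -2.0, -0.6]
finger_gap: 0.0144
grip_force: 79.7
```

```bash
cat > t.py <<'E'
from h import *
s=env.get_state(); print(s['ft_torque'],s['tau'][5],s['wrist_force']);T=q2R(s['orientation']);print(np.degrees(np.arctan2(T[1,0],T[0,0])))
c=cam('wrist');save(c,'w_'+str(round(s['clock'],1)))
E
python3 t.py; ls pics
```

```text
[-0.47640099 -0.5988592   0.2376601 ] 0.23171888664364815 [ 3.55737469 -1.99865183 -0.56174429]
164.01930647322644
s1.png
scene0.png
t1.png
top0.png
w1.png
w2.png
w3.png
w4.png
w_10.6.png
wrist0.png
```

Request:
jog_arm([
  [[0,0,0,0,0,0.008,255],[0,0,0,0,0,0.008,255],[0,0,0,0,0,0.008,255],[0,0,0,0,0,0,255],[0,0,0,0,0,0,255]],
])

```text
clock: 11.15
tcp_pos: [0.6124, -0.1943, 0.12]
orientation: [0.002, 0.176, 0.984, 0.001]
wrist_force: [7.1, 0.3, -0.7]
finger_gap: 0.0141
grip_force: 80.2
```

```bash
python3 t.py
python3 - <<'E'
import cv2
import glob
i=cv2.imread(sorted(glob.glob('pics/w_11*'))[-1]); cv2.imwrite('pics/z.png',cv2.resize(i[60:310,190:450],None,fx=2.3,fy=2.3,interpolation=2))
E
```

```text
[-0.02253116 -1.58129938  0.92363829] 0.9139326028525829 [ 7.07032796  0.25857204 -0.70553912]
159.70902848665554
```

View pics/z.png

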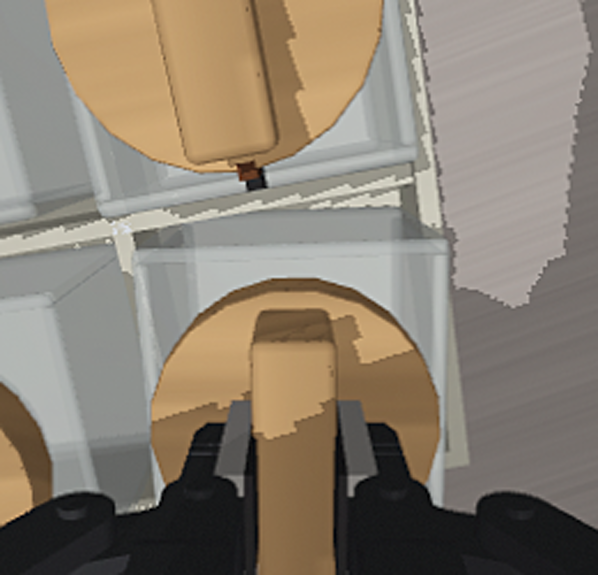

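Torque rose to 0.92 N m and the jar's square edges line up with the bar, so the lid is at its stop. I'll relax the twist and lift slowly.

Request:
jog_arm([
  [[0,0,0,0,0,-0.011,255],[0,0,0,0,0,-0.011,255],[0,0,0,0,0,-0.011,255],[0,0,0,0,0,-0.011,255],[0,0,-0.01,0,0,0,255],[0,0,-0.02,0,0,0,255],[0,0,-0.04,0,0,0,255],[0,0,-0.05,0,0,0,255],[0,0,-0.05,0,0,0,255],[0,0,-0.05,0,0,0,255],[0,0,-0.05,0,0,0,255],[0,0,-0.05,0,0,0,255],[0,0,-0.06,0,0,0,255],[0,0,-0.06,0,0,0,255],[0,0,-0.06,0,0,0,255],[0,0,-0.06,0,0,0,255],[0,0,-0.05,0,0,0,255],[0,0,-0.03,0,0,0,255],[0,0,0,0,0,0,255],[0,0,0,0,0,0,255]],
])

```text
clock: 13.2
tcp_pos: [0.6105, -0.1949, 0.2793]
orientation: [-0.0, 0.109, 0.994, 0.0]
wrist_force: [0.5, 0.0, -3.5]
finger_gap: 0.0148
grip_force: 79.2
```

```bash
python3 t.py; ls pics | tail -4
python3 - <<'E'
from h import *
s=env.get_state();T=q2R(s['orientation']);t=np.array(s['tcp_pos'])
W=np.array([.533,.272,.17]);e=np.array([.149,.989,0]); G=W-.131*e; G[2]=.224
print(t,G,T.T@(G-t)/.25,'turn deg', np.degrees(np.arctan2(e[1],e[0])),'bar yaw',np.degrees(np.arctan2(-T[1,0],-T[0,0])))
E
```

```text
[ 0.05943389 -0.00277128  0.06077087] 0.0002726232833083486 [ 0.49519895  0.0376968  -3.45717475]
167.53644034271488
w_11.2.png
w_13.2.png
wrist0.png
z.png
[ 0.61032389 -0.19484325  0.27880747] [0.513481 0.142441 0.224   ] [0.66911576 1.23368222 0.22045733] turn deg 81.43241009425356 bar yaw -12.461480074611892
```

Request:
jog_arm([
  [[0.02,0.037,0,0,0,0,255],[0.045,0.083,0,0,0,0,255],[0.045,0.083,0,0,0,0,255],[0.045,0.083,0,0,0,0,255],[0.045,0.083,0,0,0,0,255],[0.045,0.083,0,0,0,0,255],[0.045,0.083,0,0,0,0,255],[0.045,0.083,0,0,0,0,255],[0.045,0.083,0,0,0,0,255],[0.045,0.083,0,0,0,0,255],[0.045,0.083,0,0,0,0,255],[0.045,0.083,0,0,0,0,255],[0.045,0.083,0,0,0,0,255],[0.045,0.083,0,0,0,0,255],[0.045,0.083,0,0,0,0,255],[0.02,0.035,0,0,0,0,255],[0,0,0,0,0,0,255]],
])

```text
clock: 14.95
tcp_pos: [0.5126, 0.1436, 0.2793]
orientation: [-0.0, 0.107, 0.994, -0.0]
wrist_force: [0.1, 0.2, -2.6]
finger_gap: 0.0142
grip_force: 79.2
```

Request:
jog_arm([
  [[0,0,0,0,0,-0.01,255],[0,0,0,0,0,-0.02,255],[0,0,0,0,0,-0.03,255],[0,0,0,0,0,-0.03,255],[0,0,0,0,0,-0.03,255],[0,0,0,0,0,-0.03,255],[0,0,0,0,0,-0.03,255],[0,0,0,0,0,-0.03,255],[0,0,0,0,0,-0.03,255],[0,0,0,0,0,-0.03,255],[0,0,0,0,0,-0.03,255],[0,0,0,0,0,-0.03,255],[0,0,0,0,0,-0.03,255],[0,0,0,0,0,-0.03,255],[0,0,0,0,0,-0.03,255],[0,0,0,0,0,-0.03,255],[0,0,0,0,0,-0.03,255],[0,0,0,0,0,-0.03,255],[0,0,0,0,0,-0.012,255],[0,0,0,0,0,0,255]],
])

```text
clock: 16.95
tcp_pos: [0.5138, 0.1414, 0.2793]
orientation: [-0.0, -0.652, 0.758, -0.0]
wrist_force: [0.8, -1.3, -3.4]
finger_gap: 0.0141
grip_force: 79.1
```

Request:
jog_arm([
  [[0,0,0.02,0,0,0,255],[0,0,0.04,0,0,0,255],[0,0,0.04,0,0,0,255],[0,0,0.04,0,0,0,255],[0,0,0.04,0,0,0,255],[0,0,0.025,0,0,0,255],[0,0,0.015,0,0,0,255],[0,0,0,0,0,0,255],[0,0,0,0,0,0,255],[0,0,0,0,0,0,255]],
])

```text
clock: 17.95
tcp_pos: [0.5139, 0.1425, 0.2251]
orientation: [0.0, -0.653, 0.758, -0.0]
wrist_force: [-0.1, 0.2, -3.4]
finger_gap: 0.0146
grip_force: 79.1
```

Run:
```python
from h import *
s=env.get_state();T=q2R(s['orientation']);t=np.array(s['tcp_pos']);print(t,'bar yaw',np.degrees(np.arctan2(-T[1,0],-T[0,0])),s['wrist_force'])
for n in ['scene','top','wrist']:
    c=cam(n)
    if n=='scene': save(c,'s9',(270,80,520,310),2.6)
    for k,z in [('jar_barcode',.17),('lid_bar',.2335),('jar',.11),('scan_window',.17),('scanner',0)]:
        for r in spotter.landmark_of(k,n)[:2]: print(n,k,np.round(r['uv'],1),round(r['conf'],2),atz(c,r['uv'],z).round(3))
```

```text
[0.51394711 0.14247007 0.2250751 ] bar yaw 81.50123714373657 [-0.05985482  0.18673686 -3.3817805 ]
scene jar_barcode [402.6 209.1] 0.59 [0.517 0.192 0.17 ]
scene lid_bar [379.2 180.9] 0.82 [0.526 0.142 0.234]
scene lid_bar [224.2 255.7] 0.72 [ 0.773 -0.071  0.234]
scene jar [160.1 269. ] 0.87 [ 0.699 -0.23   0.11 ]
scene jar [187.2 243.3] 0.84 [ 0.622 -0.207  0.11 ]
scene scan_window [443.  221.1] 0.7 [0.54  0.267 0.17 ]
scene scanner [435.  286.7] 0.93 [0.54 0.28 0.  ]
scene scanner [223.7 253.1] 0.32 [ 0.518 -0.178  0.   ]
top lid_bar [269.8 193.6] 0.5 [0.516 0.14  0.234]
top jar [273.1 202.8] 0.89 [0.513 0.144 0.11 ]
top jar [430.9 180.6] 0.78 [ 0.573 -0.258  0.11 ]
wrist lid_bar [315.3 258.9] 0.75 [0.515 0.144 0.234]
wrist jar [315.8 196.4] 0.6 [0.515 0.145 0.11 ]
```

View pics/s9.png

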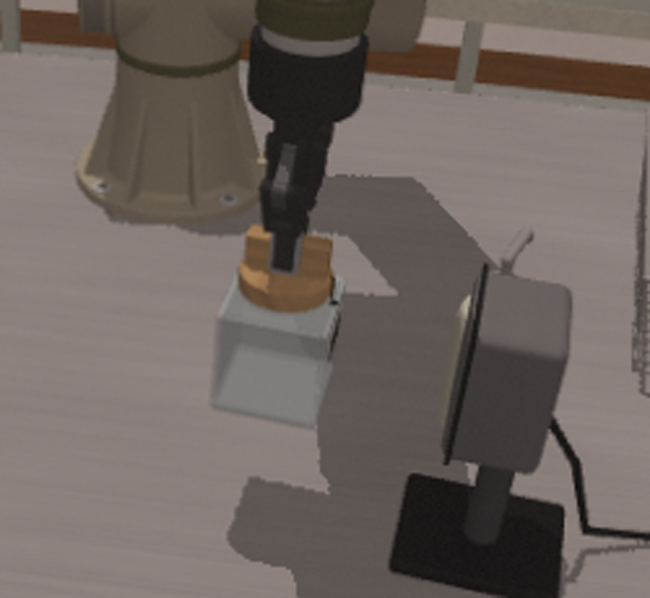

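The picture shows the jar upright, with its barcode edge at (335,330) toward the scanner's black window frame at (465,365). It is square to the window and clear of it.

```bash
python3 -c "
from workcell import ticket
print(ticket.hand_in())"
```

```text
the job is handed in; nothing more can be done
None
```

I turned the askew lid clockwise to its stop, lifted the jar out and handed the job in with it held upright, barcode square to the scanner window and about 9 cm away; no verdict came back.

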